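# Dock the garnish canister and snap its cap on

## Robot

A 6-joint arm with a two-finger parallel gripper is mounted at the origin on a cart in front of the work surface, level with it; the furniture and walls round the work are solid. World frame = base frame: x ahead of the robot, y to its left, z up, the work surface at z = 0. Lengths are in m, angles in rad, forces in N, time in s.
With the tool pointing down it reaches from about 0.25 to 0.725 m from the base axis. Payload 4 kg.
Tool frame: the origin (TCP) lies between the finger pads; the fingertips stand 25 mm ahead of it and the grasp point (between the pads) lies 6 mm ahead of it; z points along the fingers, y is the line along which they close (so a half turn about z gives the same grasp; the last joint's range is limited). The gripper opens to 85 mm and grips with 20 to 120 N. Pads are 22 mm wide; open, the fingers measure 114 mm over their backs; the gripper's body (76 mm by 85 mm) begins 54 mm behind the grasp point. The pads swing forward as they close: fully open they stand 13 mm farther back than shut.
Start: joints at [-1.118, 0.241, 0.005, 1.335, 0, 1.571], TCP at [0.219, -0.45, 0.256] pointing down, gripper open.
Joint ranges: [-2.72, 2.72], [-1.05, 1.87], [-1.09, 1.28], [-1.99, 2.15], [-1.42, 1.44], [-3.14, 3.14]. Speed limits (rad/s): [2.79, 2.79, 3.14, 3.14, 3.14, 3.14].

## Interface

Orientations are given as a unit quaternion [w, x, y, z].
In Python, from cell import manip gives the robot as it stands. The module is installed in compiled form; this text tells all that it offers.
- The arm moves only by the shell command python3 -m pendant 'ROWS' [FORCE]. ROWS is JSON, a list that holds one entry, the list of rows, each a list of 7 numbers: the shift along the tool's x, y, z in cm, then the turn, a rotation vector about the tool's x, y, z in degrees, then the gripper command: -1 is shut, 1 is fully open, values between are in proportion. In form: [[[dx, dy, dz, wx, wy, wz, fingers], ...]]. A call has 1 to 10 rows; each row is the pose to reach, as a shift and turn from the pose commanded when the call began, along the tool's axes at that moment; what a row does not reach only later rows make up. A row lasts 1/10 s, in which the tool goes at most 50 mm and 8.59 degrees, less where a joint would pass 70% of its speed; a pose out of reach is approached as far as the arm can. A call with a gripper value outside its range is refused whole. The fingers move at their own pace and stop on an object; FORCE is the grip in N (left out, the last holds). Time passes only in rows, so rows that repeat a pose let the fingers close. It gives the time, the measured TCP pose, the force, the opening and the grip force at its end, in the units of the state.
- manip.state(): the state, without advancing time (a new reading comes with each control period).
- manip.camera(name): name is "scene" or "top" or "wrist"; returns a dict with "image" (384x512x3 uint8, blue, green, red), "K" (3x3 intrinsics, pixels), "R" (3x3) and "t" (3): a world point X has camera coordinates R X + t. Camera axes: x right, y down, z forward; pixel columns grow to the right and rows downward; lengths in m; the calibration is good to about 2 mm. A picture is of the moment at which its call begins. There is no depth.
- manip.sign_off(): hands the job in; it is judged then, once.
Trained networks look in a picture, given as the dict that the camera call returned (one of the last four; its "shot" number tells which), for a name from the list of things; names that differ only in an ending like _2 or _b are one class to them, and where a whole thing is asked for, a point or a joint stands for the part that bears it (a point fixed in the world has none). Each returns a list of dicts, best first, with "conf" (0 to 1); they miss things now and then, are a little off and sometimes report something else, mostly with a low value. They report only what shows in the picture. A call takes as long as a camera call. They do not tell look-alikes from the thing itself.
- manip.outline_of(query, picture): "region" (384x512 bool, what is visible of it) and "box" ([left, top, width, height] in pixels, round what is visible of it).
The state is a dict: "clock": time; "joint_positions": joint angles; "joint_vel": joint speeds; "joint_efforts": joint torques, N m; "eef_pos": TCP position; "tool_rot": TCP orientation; "wrist_force": force on the tool from outside, world axes, zero at the start; "wrist_torque": the same for the moment, N m; "width": finger opening in m; "grasp_force": force on a finger pad.
Only numpy, scipy, OpenCV 4.12 (cv2) and the standard library are available. Lean on these libraries where they do the work, as an engineer would, in place of code of your own. Each camera call takes 0.05 s, during which the arm holds its last target. There are 200 camera calls.

## Task

Slide the squat steel canister along the bar, without lifting it, into the crescent-shaped dock until it sits against the dock's wall. Then press the black snap cap straight down onto the canister's neck until it clicks, keep pressing through the click until the cap is fully home against the canister with the red seal squeezed, and finish while still holding the cap pressed down. Leave the bottles and glasses where they stand.

Things in the scene. Friction and masses are not known exactly. Their poses are not given: they have to be found in the camera images.
- canister_mid (a point): Loose squat round steel canister (0.45 kg): body 76 mm in diameter, 40 mm high, a bare round neck 28 mm in diameter standing 20 mm up from the middle of its flat top; its yaw does not matter. It starts before the open mouth of the dock with nothing between. This point is on its vertical axis, half-way up the body, 20 mm above the bar.
- neck_top (a point): On the canister's axis at the top of its neck, 60 mm above the bar. The neck's rim is tapered (23 mm across at the top) and guides the cap. Three brass spring balls stick 3.6 mm out of the neck, 7 mm below this point. A red rubber seal, 16 mm in diameter, stands 6 mm above this point.
- seal (a joint): How far the red seal on top of the neck is pushed down, in m: 0 free, about 0.004 when the cap is fully home against the canister's top. It is sprung at about 2.4 N per mm and rises again to 0.002 or less when nothing presses the snapped cap.
- dock_seat (a point): Where canister_mid lies when docked. The dock is a fixed crescent of dark steel, wall 18 mm high, 8 mm thick, inner radius 39 mm about this point, which is 20 mm above the bar. Its level x axis points from the open mouth to the middle of the wall; the wall covers 55 degrees to each side of that axis, the rest is open.
- cap_mid (a point): Loose black snap cap (0.06 kg), 52 mm high, standing open side down left or right of the canister. Lower half: hollow skirt 42 mm in diameter, 26 mm high, brass stripe. Upper half: solid ribbed knob 26 mm in diameter, 26 mm high, on the skirt's flat top. This point is on its axis, half-way up, at the knob's foot.
- cap_rim (a point): Centre of the cap's open lower edge, 26 mm below cap_mid. The bore is 35 mm wide at the mouth, 31.6 mm at its lip, 22 mm deep. The lip meets the balls with this edge about 14 mm above the canister's flat top; this takes 8 to 16 N, then the force drops (click) and the last 4 mm squeeze the seal with up to 10 N. Fully home, this edge rests on that flat top and cap_mid is 6 mm above neck_top.
- votive_mid (a point): Loose empty pinkish votive glass, a low bowl 74 mm in diameter and 43 mm high; this point is its centre. It stands on the other side of the canister from the cap. Leave it alone.
- half_bottle_3: Loose half-bottle of red wine with red capsule, 58 mm in diameter, 235 mm high, on the right; origin at the centre of its underside. Leave it alone.
- half_bottle_4: Another such loose half-bottle next to it, farther right. Leave it alone.
Things that resemble listed ones, but are neither listed nor needed, are in the scene too. Of the things shaped like the part that bears cap_mid, the black one is meant.

How it is judged:
On the way, in this order (a step that is already met when the one before it is completed fails the run):
1. the canister has been slid into the dock, against its wall, the cap not yet on it (horizontal distance between canister_mid and dock_seat below 0.007 m and distance between cap_mid and neck_top above 0.05 m), for 0.2 s.
2. the cap has snapped on and is pressed fully home (z of cap_mid in the frame of neck_top below 0.0075 m and horizontal distance between cap_mid and neck_top below 0.004 m and value of joint seal above 0.0028 m), for 0.2 s.
At the end, for the whole second after the job is handed in: The canister stands upright on the bar within 7 mm of the dock's seat; the cap is on its neck, upright and centred within 4 mm, within 1.5 mm of fully home, and the robot is still pressing it so that the seal is squeezed by at least 2.8 mm (all of step 2 and horizontal distance between canister_mid and dock_seat below 0.007 m and height (world z) of canister_mid below 0.024 m and angle between neck_top's own z axis and vertical below 0.06 rad and angle between cap_mid's own z axis and vertical below 0.1 rad and contact force between any of the fingers, the arm and cap above 3 N); the arm keeps its last pose, push and grip.
It fails at once if the canister was lifted off the bar (height (world z) of canister_mid above 0.032 m).
It fails at once if the canister was tipped (angle between neck_top's own z axis and vertical above 0.35 rad).
It fails at once if a bottle or a glass was disturbed (distance of any of votive_mid, half_bottle_3, half_bottle_4 from where it was at the start of the episode above 0.03 m).
It also fails if it takes over 56 s, if anything falls off the work surface, if the arm or the gripper's body presses on something with over 40 N, if the wrist force passes 120 N, or if a joint passes its speed limit or range.

## Working session

There is one attempt and no reset: what is moved stays moved. The work goes in short steps, Python scripts to look and compute and a shell command to move; the robot and the scene stay as the last step left them, time stands still between calls to the robot, and variables do not carry over. Pictures are saved under pics/ and viewed, at most 10 in all, crops included, and the job is handed in when it is done.

```bash
mkdir -p pics; cat > h.py <<'E'
import numpy as np, cv2
from cell import manip
def ray(c,u,v):
    d=c["R"].T@np.linalg.inv(c["K"])@np.array([u,v,1.0]); return -c["R"].T@c["t"],d/np.linalg.norm(d)
def onz(c,u,v,z):
    o,d=ray(c,u,v); return o+d*(z-o[2])/d[2]
def proj(c,X):
    p=c["K"]@(c["R"]@np.array(X,float)+c["t"]); return p[:2]/p[2]
E
python3 - <<'E'
from h import *
ims=[]
for n in("scene","top"):
    c=manip.camera(n); ims.append(c["image"])
    print(n,(-c["R"].T@c["t"]).round(3))
    for q in("canister_mid","cap_mid","votive_mid","half_bottle_3"):
        for r in manip.outline_of(q,c)[:4]: print(q,round(r["conf"],2),r["box"], onz(c,r["box"][0]+r["box"][2]/2,r["box"][1]+r["box"][3]/2,0.03).round(3))
cv2.imwrite("pics/a.png",ims[0]);cv2.imwrite("pics/b.png",ims[1])
s=manip.state();print(s)
E
```

```text
scene [0.079 0.563 0.963]
canister_mid 0.82 [249.4, 212.5, 23.7, 26.1] [0.51  0.016 0.03 ]
cap_mid 0.79 [222.3, 270.3, 9.8, 17.1] [0.478 0.222 0.03 ]
cap_mid 0.61 [239.4, 249.6, 11.2, 16.0] [0.479 0.138 0.03 ]
cap_mid 0.6 [197.1, 262.8, 14.2, 14.3] [0.55  0.239 0.03 ]
cap_mid 0.56 [251.0, 264.1, 16.9, 19.7] [0.412 0.157 0.03 ]
votive_mid 0.66 [289.7, 178.6, 20.6, 19.4] [ 0.495 -0.19   0.03 ]
half_bottle_3 0.8 [286.3, 88.0, 16.0, 54.0] [ 0.738 -0.531  0.03 ]
half_bottle_3 0.61 [273.1, 98.5, 14.1, 53.3] [ 0.749 -0.44   0.03 ]
top [ 0.47  -0.121  0.967]
canister_mid 0.95 [197.4, 184.5, 33.8, 29.9] [0.516 0.01  0.03 ]
cap_mid 0.77 [149.9, 228.5, 20.2, 19.7] [0.411 0.147 0.03 ]
cap_mid 0.64 [122.6, 175.2, 18.3, 13.3] [0.556 0.229 0.03 ]
cap_mid 0.59 [126.5, 207.5, 18.0, 9.1] [0.477 0.215 0.03 ]
cap_mid 0.5 [160.4, 200.4, 15.6, 15.0] [0.49  0.129 0.03 ]
votive_mid 0.18 [201.7, 126.0, 31.6, 16.9] [0.687 0.007 0.03 ]
half_bottle_3 0.81 [375.9, 115.8, 57.1, 39.2] [ 0.694 -0.478  0.03 ]
half_bottle_3 0.7 [346.7, 108.7, 45.8, 38.8] [ 0.712 -0.389  0.03 ]
half_bottle_3 0.61 [198.8, 185.8, 29.9, 31.4] [0.51  0.011 0.03 ]
{'clock': 0.5, 'joint_positions': array([-1.11801893e+00,  2.40617297e-01,  4.93135635e-03,  1.33522117e+00,
        2.07567114e-06,  1.57079889e+00]), 'joint_vel': array([ 0.00132213, -0.00072874,  0.00144072, -0.00046524, -0.00013046,
       -0.00010635]), 'joint_efforts': array([ 1.76683984e-04, -3.71858597e+01,  2.52461708e+01,  2.76395484e-03,
        4.10093514e-05, -8.27592395e-08]), 'eef_pos': array([ 0.21871538, -0.44958152,  0.25627156]), 'tool_rot': array([-5.42118016e-05,  9.74483625e-01,  2.24458594e-01, -1.14220605e-05]), 'wrist_force': array([0.59365233, 0.11378112, 1.18571848]), 'wrist_torque': array([-0.03701363, -0.01151796, -0.01307648]), 'grasp_force': 0.0, 'width': 0.08558625200103312}
```

```bash
python3 - <<'E'
import cv2
a=cv2.imread("pics/a.png")[150:310,150:350];b=cv2.imread("pics/b.png")[100:270,90:330]
cv2.imwrite("pics/c.png",cv2.resize(a,(800,640),interpolation=3)[:600]);cv2.imwrite("pics/d.png",cv2.resize(b,None,fx=3.3,fy=3.3,interpolation=3))
E
```

```text
(no output)
```

View pics/c.png

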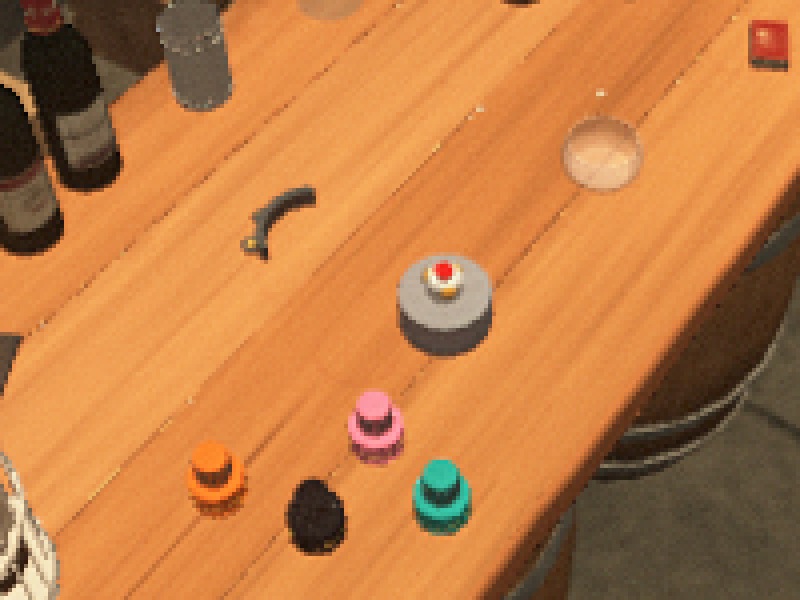

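View pics/d.png

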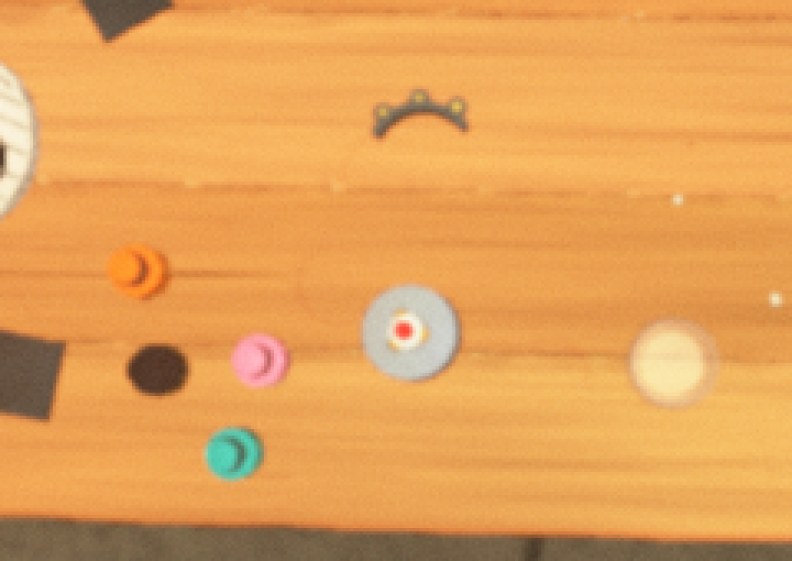

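Cap-like things in the top image: orange (132,182), pink (169,209), teal (161,237) and black (138,212). The black one fits, and I'll confirm it in a wrist crop. The dock is the dark crescent at top (217,135), its mouth facing the robot. The canister is at (214,201).

```bash
cat >> h.py <<'E'
from scipy.optimize import minimize
def wall(p):
    x,y,t=p; a=t+np.radians(np.linspace(-55,55,23)); 
    return [np.array([[x+r*np.cos(k),y+r*np.sin(k),z] for k in a]) for r in(.039,.047) for z in(0,.018)]
def rend(c,p,S=4):
    m=np.zeros((384*S,512*S),np.uint8); L=[np.array([proj(c,X) for X in w])*S for w in wall(p)]
    i0,i1,o0,o1=L
    for A,B in((i0,i1),(o0,o1),(i1,o1)):
        for k in range(22): cv2.fillConvexPoly(m,cv2.convexHull(np.round(np.array([A[k],A[k+1],B[k+1],B[k]])).astype(np.int32)),255)
    return cv2.resize(m,(512,384),interpolation=cv2.INTER_AREA)/255.
def dockfit(cs,p0,thr=95):
    ms=[]
    for c in cs:
        r=cv2.dilate((rend(c,p0)>0).astype(np.uint8),np.ones((15,15)))
        g=c["image"].max(2)
        ms.append(np.clip((thr+25-g.astype(float))/50,0,1)*r)
    f=lambda q:sum(np.abs(rend(c,[q[0]/100,q[1]/100,q[2]/10])-m).sum()/(m.sum()+1) for c,m in zip(cs,ms))
    q0=np.array([p0[0]*100,p0[1]*100,p0[2]*10])
    r=minimize(f,q0,method="Nelder-Mead",options=dict(initial_simplex=q0+np.vstack([np.zeros(3),np.eye(3)*.6])))
    return r.x/[100,100,10],r.fun
def blob(c,mask,z):
    v,u=np.nonzero(mask); return (u.mean(),v.mean(),len(u),onz(c,u.mean(),v.mean(),z))
E
python3 - <<'E'
from h import *
s=manip.camera("scene");t=manip.camera("top")
for w in ((t,),(s,),(s,t)):
    print(dockfit(w,[onz(t,217,139,.0)[0]-.04,onz(t,217,139,0)[1],0.05]))
for c in(s,t):
    im=c["image"].astype(int); r=manip.outline_of("canister_mid",c)[0]["box"]
    m=(im[...,2]>150)&(im[...,1]<80)&(im[...,0]<80); k=np.zeros_like(m);x,y,w,h=map(int,r);k[y-5:y+h+5,x-5:x+w+5]=1
    print("seal",blob(c,m&k,.066))
    m=(im.max(2)<75); k=np.zeros_like(m)
    if c is t:k[200:225,120:152]=1
    else:k[265:292,218:240]=1
    print("cap",blob(c,m&k,.026))
E
```

```text
(array([ 0.65337165,  0.06300491, -0.81240495]), np.float64(49.76390881555874))
(array([0.65376369, 0.00669909, 0.12108173]), np.float64(0.9160236732210516))
(array([ 0.67191767,  0.05555633, -0.94951018]), np.float64(52.41628887499361))
seal (np.float64(260.5), np.float64(217.33333333333334), 12, array([0.51359561, 0.01310408, 0.066     ]))
cap (np.float64(228.64893617021278), np.float64(278.8936170212766), 188, array([0.47579358, 0.2186548 , 0.026     ]))
seal (np.float64(212.0), np.float64(199.5), 2, array([0.51352615, 0.01034441, 0.066     ]))
cap (np.float64(nan), np.float64(nan), 0, array([nan, nan, nan]))h.py:30: RuntimeWarning: Mean of empty slice.
  v,u=np.nonzero(mask); return (u.mean(),v.mean(),len(u),onz(c,u.mean(),v.mean(),z))
  ret = ret.dtype.type(ret / rcount)
```

```bash
python3 -m pendant '[[[8,-5,-2.5,0,0,4,1],[16,-10,-2.5,0,0,8,1],[24,-15,-2.5,0,0,12,1],[32,-20,-2.5,0,0,16,1],[39,-25,-2.5,0,0,20,1],[45.4,-29.1,-2.5,0,0,25.9,1],[45.4,-29.1,-2.5,0,0,25.9,1],[45.4,-29.1,-2.5,0,0,25.9,1],[45.4,-29.1,-2.5,0,0,25.9,1],[45.4,-29.1,-2.5,0,0,25.9,1]]]'; python3 -m pendant '[[[0,0,0,0,0,0,1],[0,0,0,0,0,0,1],[0,0,0,0,0,0,1]]]'
python3 - <<'E'
from h import *
print(manip.state()["joint_positions"])
c=manip.camera("wrist"); print((-c["R"].T@c["t"]).round(3),c["R"].round(2)); cv2.imwrite("pics/w1.png",c["image"])
for q in("canister_mid","cap_mid"):
    for r in manip.outline_of(q,c)[:4]: print(q,round(r["conf"],2),r["box"])
E
```

```text
clock: 1.7
eef_pos: [0.4791, -0.0229, 0.2811]
tool_rot: [0.0, 1.0, 0.001, 0.0]
wrist_force: [0.5, -0.4, -0.2]
width: 0.085
grasp_force: 0.0
clock: 2.0
eef_pos: [0.4777, -0.0256, 0.2807]
tool_rot: [0.0, 1.0, -0.0, -0.0]
wrist_force: [0.9, -0.4, 0.3]
width: 0.0853
grasp_force: 0.0
[-5.32373052e-02  1.88712080e-01  2.40126535e-03  1.38517267e+00
 -4.51403416e-04  3.08836765e+00]
[ 0.562 -0.026  0.399] [[ 0.   -1.   -0.  ]
 [-0.94 -0.    0.33]
 [-0.33  0.   -0.94]]
canister_mid 0.62 [194.0, 92.1, 61.0, 67.4]
cap_mid 0.82 [112.0, 127.3, 38.4, 32.8]
cap_mid 0.77 [43.8, 136.7, 51.2, 34.4]
cap_mid 0.68 [9.4, 71.9, 61.2, 35.3]
cap_mid 0.57 [103.6, 179.7, 44.3, 36.9]
```

View pics/w1.png

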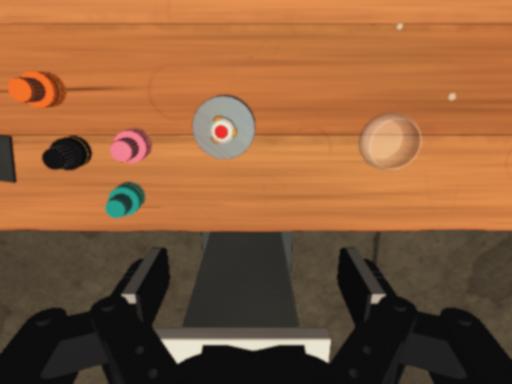

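Wrist view: black cap at (66,153), pink (130,146), teal (124,200), orange (36,90), canister (224,127), votive (390,141). The dock is out of view because the camera looks backward, so I'll turn the tool half round. That also brings joint 6 to mid-range.

```bash
python3 -m pendant '[[[2,-3.5,0,0,0,-8.5,1],[2,-3.5,0,0,0,-17,1],[2,-3.5,0,0,0,-25.5,1],[2,-3.5,0,0,0,-34,1],[2,-3.5,0,0,0,-42.5,1],[2,-3.5,0,0,0,-51,1],[2,-3.5,0,0,0,-59.5,1],[2,-3.5,0,0,0,-68,1],[2,-3.5,0,0,0,-76.5,1],[2,-3.5,0,0,0,-85,1]]]'; python3 -m pendant '[[[0,0,0,0,0,-8.5,1],[0,0,0,0,0,-17,1],[0,0,0,0,0,-25.5,1],[0,0,0,0,0,-34,1],[0,0,0,0,0,-42.5,1],[0,0,0,0,0,-51,1],[0,0,0,0,0,-59.5,1],[0,0,0,0,0,-68,1],[0,0,0,0,0,-76.5,1],[0,0,0,0,0,-85,1]]]'; python3 -m pendant '[[[0,0,0,0,0,-8.5,1],[0,0,0,0,0,-10,1],[0,0,0,0,0,-10,1],[0,0,0,0,0,-10,1]]]'
python3 - <<'E'
from h import *
c=manip.camera("wrist"); cv2.imwrite("pics/w2.png",c["image"])
print(manip.state()["eef_pos"],manip.state()["joint_positions"])
print(dockfit((c,),[.654,.007,.1]))
im=c["image"].astype(int); m=(im[...,2]>150)&(im[...,1]<80)&(im[...,0]<80)
print("seal",blob(c,m,.066))
for q in("canister_mid","cap_mid"):
    for r in manip.outline_of(q,c)[:4]: print(q,round(r["conf"],2),r["box"])
E
```

```text
clock: 3.15
eef_pos: [0.4979, 0.0087, 0.281]
tool_rot: [0.0, 0.736, 0.677, 0.0]
wrist_force: [-0.4, -0.1, 0.1]
width: 0.0857
grasp_force: 0.0
clock: 4.15
eef_pos: [0.4979, 0.0087, 0.281]
tool_rot: [0.0, 0.085, 0.996, -0.0]
wrist_force: [0.2, 0.3, 0.5]
width: 0.0854
grasp_force: 0.0
clock: 4.55
eef_pos: [0.4981, 0.0096, 0.2809]
tool_rot: [0.0, 0.001, 1.0, 0.0]
wrist_force: [-0.1, -0.3, 0.1]
width: 0.0854
grasp_force: 0.0
[0.49815868 0.00973177 0.28084318] [ 1.95411675e-02  2.27920943e-01  5.23234359e-02  1.39516594e+00
 -1.46238734e-05  2.11468849e-02]
(array([0.65798783, 0.0076858 , 0.11461823]), np.float64(0.18085709009343623))
seal (np.float64(348.32456140350877), np.float64(188.06140350877192), 228, array([0.52766354, 0.12213354, 0.066     ]))
canister_mid 0.29 [392.5, 123.3, 49.0, 35.0]
cap_mid 0.87 [399.9, 178.0, 44.1, 38.4]
cap_mid 0.83 [395.4, 122.2, 43.7, 35.3]
cap_mid 0.63 [346.8, 68.1, 45.4, 35.4]
cap_mid 0.59 [327.9, 130.7, 37.6, 35.4]
```

View pics/w2.png

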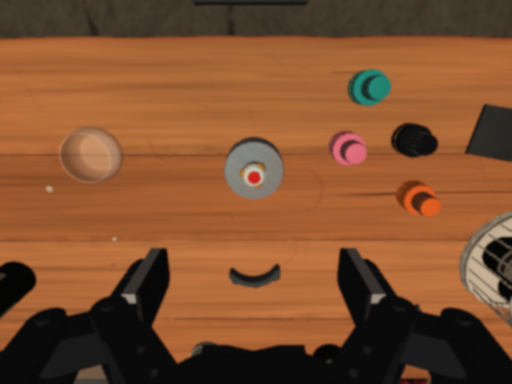

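The dock is at (255,275) with a clean model fit. The canister is at (254,170) and the black cap at (414,140). Next I refine the canister and cap positions and crop the cap to confirm it.

```bash
python3 - <<'E'
from h import *
c=manip.camera("wrist"); im=c["image"].astype(int)
m=(im[...,2]>150)&(im[...,1]<80)&(im[...,0]<80); k=np.zeros_like(m);k[140:200,225:285]=1
print("seal",blob(c,m&k,.066))
m=im.max(2)<70; k=np.zeros_like(m);k[115:165,385:443]=1
mm=m&k
print("cap blob",blob(c,mm,.03))
# cap silhouette fit: skirt+knob
from scipy.optimize import minimize
a=np.linspace(0,6.28,40)
def cap(x,y,S=4):
    M=np.zeros((384*S,512*S),np.uint8)
    for r,z0,z1 in((.021,0,.026),(.013,.026,.052)):
        P=[proj(c,[x+r*np.cos(t),y+r*np.sin(t),z])*S for t in a for z in(z0,z1)]
        cv2.fillConvexPoly(M,cv2.convexHull(np.round(np.array(P)).astype(np.int32)),255)
    return cv2.resize(M,(512,384),interpolation=cv2.INTER_AREA)/255.
f=lambda q:np.abs(cap(*(q/100))-mm).sum()/mm.sum()
q=np.array([47.6,21.8]);r=minimize(f,q,method="Nelder-Mead",options=dict(initial_simplex=q+np.array([[0,0],[.6,0],[0,.6]])))
print("cap",r.x,r.fun)
cv2.imwrite("pics/capcrop.png",cv2.resize(c["image"][55:225,310:450],None,fx=3.5,fy=3.5,interpolation=3))
E
```

```text
seal (np.float64(253.14893617021278), np.float64(177.14893617021278), 94, array([0.51396274, 0.00949253, 0.066     ]))
cap blob (np.float64(413.203125), np.float64(140.58767361111111), 1152, array([0.47716893, 0.20920454, 0.03      ]))
cap [48.02327576 21.39600067] 0.14134327342047928
```

View pics/capcrop.png

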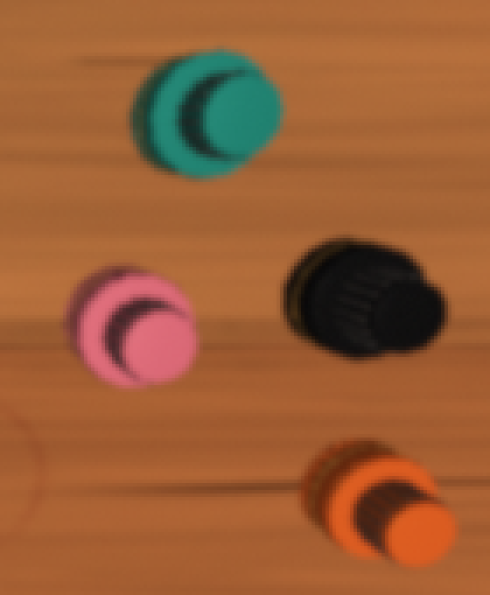

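The black one (ribs, brass stripe) is confirmed at (0.480, 0.214). Now I straddle the canister body and close lightly.

```bash
python3 -m pendant '[[[-1.6,0,4.5,0,0,0,1],[-1.6,0,9,0,0,0,1],[-1.6,0,13.5,0,0,0,1],[-1.6,0,17,0,0,0,1],[-1.6,0,19,0,0,0,1],[-1.6,0,21,0,0,0,1],[-1.6,0,23,0,0,0,1],[-1.6,0,25,0,0,0,1],[-1.6,0,25,0,0,0,1],[-1.6,0,25,0,0,0,1]]]' 20;  python3 -m pendant '[[[0,0,0,0,0,0,0.5],[0,0,0,0,0,0,0.5],[0,0,0,0,0,0,0.5],[0,0,0,0,0,0,0.5],[0,0,0,0,0,0,0.5]]]' 20
```

```text
clock: 5.75
eef_pos: [0.5142, 0.0102, 0.0308]
tool_rot: [-0.0, -0.0, 1.0, -0.0]
wrist_force: [0.4, -1.1, 0.4]
width: 0.0855
grasp_force: 0.0
clock: 6.25
eef_pos: [0.5152, 0.0102, 0.032]
tool_rot: [0.001, -0.0, 1.0, 0.0]
wrist_force: [-0.5, 0.6, 5.9]
width: 0.0752
grasp_force: 25.6
```

```bash
python3 -m pendant '[[[-1,0,0,0,0,0,0.5],[-2.5,0,0,0,0,0,0.5],[-4,0,0,0,0,0,0.5],[-5.5,0,0,0,0,0,0.5],[-7,0,0,0,0,0,0.5],[-8.5,-0.1,0,0,0,0,0.5],[-10,-0.1,0,0,0,0,0.5],[-11.5,-0.2,0,0,0,0,0.5],[-12.5,-0.2,0,0,0,0,0.5],[-13,-0.2,0,0,0,0,0.5]]]';python3 -m pendant '[[[0,0,0,0,0,0,0.5],[0,0,0,0,0,0,0.5]]]'
python3 - <<'E'
from h import *
for n in("wrist","scene"):
    c=manip.camera(n); im=c["image"].astype(int)
    p=proj(c,[.645,.008,.066]).astype(int); m=(im[...,2]>150)&(im[...,1]<80)&(im[...,0]<80); k=np.zeros_like(m);k[max(0,p[1]-30):p[1]+30,p[0]-30:p[0]+30]=1
    print(n,p,blob(c,m&k,.066))
E
```

```text
clock: 7.25
eef_pos: [0.642, 0.0082, 0.0316]
tool_rot: [-0.003, -0.0, 1.0, -0.0]
wrist_force: [-11.5, -0.3, 13.6]
width: 0.0753
grasp_force: 26.7
clock: 7.45
eef_pos: [0.6426, 0.0082, 0.0316]
tool_rot: [-0.002, -0.0, 1.0, -0.0]
wrist_force: [-5.9, -0.6, 7.5]
width: 0.0753
grasp_force: 26.5
wrist [254 338] (np.float64(252.99738448125544), np.float64(331.4777680906713), 1147, array([0.64158159, 0.00738082, 0.066     ]))
scene [228 197] (np.float64(230.16666666666666), np.float64(199.33333333333334), 6, array([0.63785342, 0.010293  , 0.066     ]))
```

```bash
python3 -m pendant '[[[-0.5,0,0,0,0,0,0.5],[-0.9,0,0,0,0,0,0.5],[-1.2,0,0,0,0,0,0.5],[-1.2,0,0,0,0,0,0.5]]]';python3 -m pendant '[[[-0.2,0,0,0,0,0,0.5],[-0.3,0,0,0,0,0,0.5],[-0.3,0,0,0,0,0,0.5]]]'
```

```text
clock: 7.95
eef_pos: [0.6538, 0.0082, 0.0316]
tool_rot: [-0.002, -0.0, 1.0, -0.0]
wrist_force: [-8.1, -0.1, 9.4]
width: 0.075
grasp_force: 26.5
clock: 8.25
eef_pos: [0.6563, 0.0082, 0.0316]
tool_rot: [-0.003, -0.0, 1.0, -0.0]
wrist_force: [-10.2, -0.5, 10.5]
width: 0.0752
grasp_force: 26.7
```

```bash
python3 -m pendant '[[[-0.2,0,0,0,0,0,0.5],[-0.3,0,0,0,0,0,0.5],[-0.3,0,0,0,0,0,0.5]]]';python3 -m pendant '[[[-0.2,0,0,0,0,0,0.5],[-0.3,0,0,0,0,0,0.5],[-0.3,0,0,0,0,0,0.5]]]'
python3 - <<'E'
from h import *
c=manip.camera("wrist"); im=c["image"].astype(int)
p=proj(c,[.66,.008,.066]).astype(int); m=(im[...,2]>150)&(im[...,1]<80)&(im[...,0]<80); k=np.zeros_like(m);k[max(0,p[1]-40):p[1]+40,p[0]-40:p[0]+40]=1
print(p,blob(c,m&k,.066)); cv2.imwrite("pics/w3.png",c["image"])
E
```

```text
clock: 8.55
eef_pos: [0.659, 0.0082, 0.0316]
tool_rot: [-0.003, -0.0, 1.0, -0.0]
wrist_force: [-10.5, -0.6, 9.8]
width: 0.0753
grasp_force: 26.7
clock: 8.85
eef_pos: [0.6591, 0.0083, 0.0315]
tool_rot: [-0.006, -0.0, 1.0, -0.0]
wrist_force: [-19.2, -0.7, 17.0]
width: 0.0752
grasp_force: 27.3
[254 335] (np.float64(253.00862068965517), np.float64(330.7612068965517), 1160, array([0.65801081, 0.00741051, 0.066     ]))
```

View pics/w3.png

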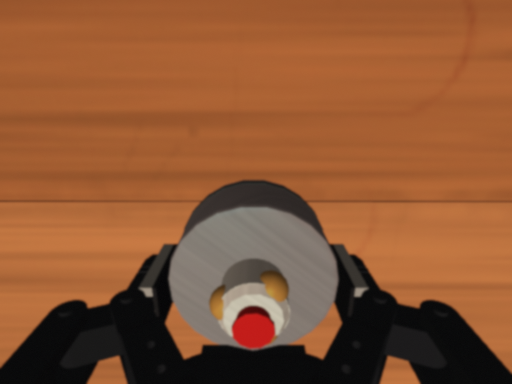

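Docked: the motion stalled at x=0.659, the force rose, and the seal at (0.658, 0.007) matches the dock fit. I release, go up and over the cap.

```bash
python3 -m pendant '[[[0.2,0,0,0,0,0,1],[0.2,0,0,0,0,0,1],[0.2,0,0,0,0,0,1],[0.2,0,-1,0,0,0,1],[0.2,0,-4,0,0,0,1],[0.2,0,-8,0,0,0,1],[0.2,0,-12,0,0,0,1],[2,2,-14,0,0,0,1],[5,5,-14,0,0,0,1],[8,8,-14,0,0,0,1]]]' ; python3 -m pendant '[[[3,3.5,0,0,0,0,1],[6,7,0,0,0,0,1],[9,10,0,0,0,0,0.8],[12,12.6,0,0,0,0,0.4],[14,12.6,0,0,0,0,0.4],[14,12.6,0,0,0,0,0.4],[14,12.6,0,0,0,0,0.4],[14,12.6,0,0,0,0,0.4]]]'
python3 - <<'E'
from h import *
a=np.linspace(0,6.28,40)
c=manip.camera("wrist"); im=c["image"].astype(int); cv2.imwrite("pics/w4.png",c["image"])
print(manip.state()["eef_pos"])
def cap(x,y,S=3):
    M=np.zeros((384*S,512*S),np.uint8)
    for r,z0,z1 in((.021,0,.026),(.013,.026,.052)):
        P=[proj(c,[x+r*np.cos(t),y+r*np.sin(t),z])*S for t in a for z in(z0,z1)]
        cv2.fillConvexPoly(M,cv2.convexHull(np.round(np.array(P)).astype(np.int32)),255)
    return cv2.resize(M,(512,384),interpolation=cv2.INTER_AREA)/255.
k=cv2.dilate((cap(.48,.214)>0).astype(np.uint8),np.ones((25,25))); mm=(im.max(2)<75)&(k>0)
f=lambda q:np.abs(cap(*(q/100))-mm).sum()/mm.sum()
q=np.array([48.,21.4]);r=minimize(f,q,method="Nelder-Mead",options=dict(initial_simplex=q+np.array([[0,0],[.6,0],[0,.6]])))
print("cap",r.x,r.fun,proj(c,[.48,.214,.026]))
for n in("top","scene"):
    c=manip.camera(n); im=c["image"].astype(int); p=proj(c,[.657,.008,.066]).astype(int); m=(im[...,2]>140)&(im[...,1]<90)&(im[...,0]<90); kk=np.zeros_like(m);kk[p[1]-12:p[1]+12,p[0]-12:p[0]+12]=1
    if (m&kk).any(): print(n,blob(c,m&kk,.066))
E
```

```text
clock: 9.9
eef_pos: [0.5858, 0.0887, 0.1728]
tool_rot: [0.002, 0.0, 1.0, 0.0]
wrist_force: [0.4, 0.7, -0.2]
width: 0.0855
grasp_force: 0.0
clock: 10.7
eef_pos: [0.4465, 0.214, 0.1713]
tool_rot: [0.001, 0.0, 1.0, 0.0]
wrist_force: [-0.0, -0.2, -0.8]
width: 0.0599
grasp_force: 0.0
[0.44649233 0.21385308 0.17111784]
cap [48.0019043  21.48583984] 0.15343572156365715 [253.60079465 214.99427664]
top (np.float64(214.71428571428572), np.float64(143.0), 7, array([0.65654282, 0.00870661, 0.066     ]))
```

```bash
python3 -m pendant '[[[-2,0.1,0,0,0,0,0.4],[-3.4,0.1,2,0,0,0,0.4],[-3.4,0.1,5,0,0,0,0.4],[-3.4,0.1,8,0,0,0,0.4],[-3.4,0.1,10.5,0,0,0,0.4],[-3.4,0.1,11.8,0,0,0,0.4],[-3.4,0.1,11.8,0,0,0,0.4]]]';python3 -m pendant '[[[0,0,0,0,0,0,-0.6],[0,0,0,0,0,0,-0.6],[0,0,0,0,0,0,-0.6],[0,0,0,0,0,0,-0.6],[0,0,0,0,0,0,-0.6]]]' 60
python3 - <<'E'
from h import *
c=manip.camera("wrist");cv2.imwrite("pics/w5.png",c["image"])
E
```

```text
clock: 11.55
eef_pos: [0.4779, 0.2139, 0.0502]
tool_rot: [-0.002, 0.0, 1.0, -0.001]
wrist_force: [0.1, 0.4, -0.3]
width: 0.0594
grasp_force: 0.0
clock: 12.05
eef_pos: [0.4803, 0.2156, 0.0542]
tool_rot: [0.002, -0.0, 1.0, 0.001]
wrist_force: [0.3, -0.3, 6.4]
width: 0.0242
grasp_force: 59.0
```

View pics/w5.png

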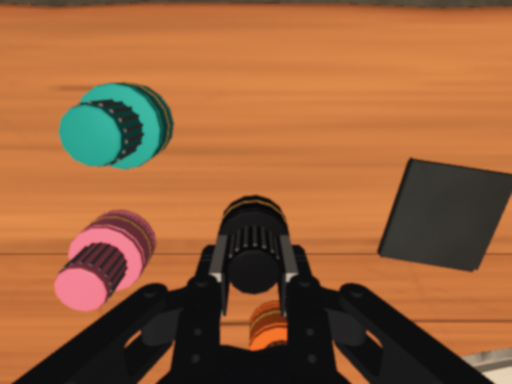

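Black cap gripped at the knob, pixel (254,270), with pads either side and fingertips on the skirt. Lift and carry it over the canister.

```bash
python3 -m pendant '[[[0,0,-2,0,0,0,-0.6],[0,0,-6,0,0,0,-0.6],[0,0,-10,0,0,0,-0.6],[-2,-2.5,-10,0,0,0,-0.6],[-5,-6,-10,0,0,0,-0.6],[-8,-9.5,-10,0,0,0,-0.6],[-11,-13,-10,0,0,0,-0.6],[-14,-16.5,-10,0,0,0,-0.6],[-16.5,-19.5,-10,0,0,0,-0.6],[-17.7,-20.7,-10,0,0,0,-0.6]]]' 80;python3 -m pendant '[[[0,0,0,0,0,0,-0.6],[0,0,0,0,0,0,-0.6],[0,0,0,0,0,0,-0.6],[0,0,0,0,0,0,-0.6]]]'
python3 - <<'E'
from h import *
c=manip.camera("wrist");cv2.imwrite("pics/w6.png",c["image"])
s=manip.state();T=s["eef_pos"];print(T,s["tool_rot"].round(4))
a=np.linspace(0,6.28,40); im=c["image"].astype(int)
z=T[2]-.0542
# knob top disc & skirt edge check: predicted outline extents vs dark blob columns/top row
for dx in(-.004,-.002,0,.002,.004):
    P=np.array([proj(c,[T[0]+dx+.021*np.cos(t),T[1]+.021*np.sin(t),zz]) for t in a for zz in(z,z+.026)])
    print(dx,P.min(0).round(1),P.max(0).round(1))
m=im.max(2)<75; m[:, :200]=0; m[:,310:]=0
r=np.nonzero(m[:,244:264].any(1))[0][:3]; print("top rows",r, [ (np.nonzero(m[k])[0].min(),np.nonzero(m[k])[0].max()) for k in r[0]+np.array([5,10,15,20,25])])
for n in("top","scene"):
    c=manip.camera(n); print(n,(c["shot"]),[ (q,[(round(r["conf"],2),r["box"]) for r in manip.outline_of(q,c)[:2]]) for q in("canister_mid",)])
    cv2.imwrite(f"pics/{n}6.png",c["image"])
E
```

```text
clock: 13.1
eef_pos: [0.6576, 0.0048, 0.152]
tool_rot: [-0.0, 0.001, 1.0, -0.0]
wrist_force: [1.1, -0.1, 0.0]
width: 0.0236
grasp_force: 78.5
clock: 13.5
eef_pos: [0.6555, 0.0095, 0.1529]
tool_rot: [-0.0, -0.001, 1.0, 0.0]
wrist_force: [0.6, 0.0, -1.1]
width: 0.0236
grasp_force: 78.5
[0.65567    0.0094667  0.15304104] [-1.0e-04 -1.2e-03  1.0e+00  0.0e+00]
-0.004 [216.5 189.3] [292.1 272.4]
-0.002 [216.7 192.4] [291.9 275.3]
0 [216.8 195.4] [291.7 278.2]
0.002 [216.9 198.4] [291.6 281.1]
0.004 [217.1 201.4] [291.4 284. ]Traceback (most recent call last):
  File "<stdin>", line 11, in <module>
    return umr_minimum(a, axis, None, out, keepdims, initial, where)
ValueError: zero-size array to reduction operation minimum which has no identity
```

View pics/w6.png

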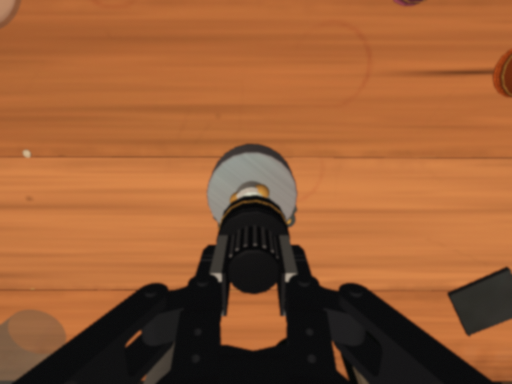

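```bash
python3 - <<'E'
from h import *
c=manip.camera("wrist"); im=c["image"].astype(int)
a=np.linspace(0,6.28,80)
col=im[150:240,254].max(1); print(col[35:60])
g=(im.max(2)-im.min(2)<45)&(im.max(2)>90)
for z,v in((.04,175),(.04,180),(.04,185)):
    u=np.nonzero(g[v,180:330])[0]+180; print(v,u.min(),u.max(), onz(c,(u.min()+u.max())/2,v,z)[1])
for x in(.656,.658,.660):
    P=np.array([proj(c,[x+.038*np.cos(t),.008+.038*np.sin(t),.04]) for t in a]); print(x,P.min(0).round(1),P.max(0).round(1))
v=np.nonzero(g[130:190,252])[0]+130; print(v[:3])
print(manip.state()["eef_pos"])
E
```

```text
[ 90 108 143 169 180 182 190 200 199 167 105  46  18  20  50  79  80  50
  19   9   7   8  11  15  16]
175 212 291 0.0074799578301652505
180 210 293 0.007486820391751293
185 209 294 0.007493762155529705
0.656 [206.4 149.5] [297.8 235.6]
0.658 [206.5 152. ] [297.7 237.6]
0.66 [206.6 154.5] [297.6 239.6]
[152 153 154]
[0.65580603 0.0093386  0.15311483]
```

Canister disc centre (252,193) puts it at (0.658, 0.0075), with the cap's lower edge at row 196 directly under the TCP. Centre and descend to just above the balls.

```bash
python3 -m pendant '[[[-0.2,-0.2,0,0,0,0,-0.6],[-0.2,-0.2,1,0,0,0,-0.6],[-0.2,-0.2,2,0,0,0,-0.6],[-0.2,-0.2,3,0,0,0,-0.6],[-0.2,-0.2,3.6,0,0,0,-0.6],[-0.2,-0.2,3.9,0,0,0,-0.6],[-0.2,-0.2,3.9,0,0,0,-0.6],[-0.2,-0.2,3.9,0,0,0,-0.6]]]' 100; python3 -m pendant '[[[0,0,0.3,0,0,0,-0.6],[0,0,0.5,0,0,0,-0.6],[0,0,0.5,0,0,0,-0.6]]]'
```

```text
clock: 14.4
eef_pos: [0.6585, 0.0062, 0.114]
tool_rot: [0.0, -0.0, 1.0, -0.0]
wrist_force: [0.1, -0.6, -1.3]
width: 0.0229
grasp_force: 98.1
clock: 14.7
eef_pos: [0.6583, 0.0069, 0.109]
tool_rot: [0.0, -0.001, 1.0, 0.001]
wrist_force: [-1.2, 1.4, 0.9]
width: 0.0228
grasp_force: 98.9
```

```bash
python3 -m pendant '[[[0,0.05,0.2,0,0,0,-0.6],[0,0.05,0.4,0,0,0,-0.6],[0,0.05,0.4,0,0,0,-0.6]]]'; python3 -m pendant '[[[0,0,0.2,0,0,0,-0.6],[0,0,0.4,0,0,0,-0.6],[0,0,0.4,0,0,0,-0.6]]]'; python3 -m pendant '[[[0,0,0.2,0,0,0,-0.6],[0,0,0.4,0,0,0,-0.6],[0,0,0.4,0,0,0,-0.6]]]'
```

```text
clock: 15.0
eef_pos: [0.6592, 0.0077, 0.1066]
tool_rot: [0.002, -0.001, 1.0, 0.001]
wrist_force: [-1.6, 2.4, 5.1]
width: 0.0231
grasp_force: 99.7
clock: 15.3
eef_pos: [0.6588, 0.0074, 0.1015]
tool_rot: [0.001, -0.001, 1.0, 0.001]
wrist_force: [1.0, 4.0, 0.5]
width: 0.0234
grasp_force: 99.2
clock: 15.6
eef_pos: [0.6582, 0.007, 0.0967]
tool_rot: [-0.0, -0.0, 1.0, 0.0]
wrist_force: [-1.7, 2.5, 3.2]
width: 0.0229
grasp_force: 99.1
```

```bash
python3 -m pendant '[[[0,0,0.2,0,0,0,-0.6],[0,0,0.3,0,0,0,-0.6],[0,0,0.3,0,0,0,-0.6]]]'; python3 -m pendant '[[[0,0,0.2,0,0,0,-0.6],[0,0,0.3,0,0,0,-0.6],[0,0,0.3,0,0,0,-0.6],[0,0,0.3,0,0,0,-0.6]]]'; python3 -m pendant '[[[0,0,0.1,0,0,0,-0.6],[0,0,0.2,0,0,0,-0.6],[0,0,0.2,0,0,0,-0.6],[0,0,0.2,0,0,0,-0.6]]]'
```

```text
clock: 15.9
eef_pos: [0.6583, 0.0069, 0.0949]
tool_rot: [0.0, -0.0, 1.0, 0.0]
wrist_force: [-2.4, 2.5, 8.5]
width: 0.0228
grasp_force: 99.3
clock: 16.3
eef_pos: [0.6583, 0.0069, 0.0944]
tool_rot: [0.001, -0.0, 1.0, 0.0]
wrist_force: [-7.5, 2.5, 17.1]
width: 0.0229
grasp_force: 100.9
clock: 16.7
eef_pos: [0.6584, 0.0069, 0.0943]
tool_rot: [0.002, -0.0, 1.0, 0.0]
wrist_force: [-10.5, 3.8, 24.5]
width: 0.0229
grasp_force: 101.5
```

Hard stop at TCP z=0.0943, where fully home was predicted, with 24 N of push. One look before handing in.

```bash
python3 - <<'E'
from h import *
c=manip.camera("wrist"); s=manip.camera("scene")
p=proj(s,[.658,.008,.05]).astype(int); q=s["image"][p[1]-35:p[1]+35,p[0]-35:p[0]+35]
cv2.imwrite("pics/w7.png",np.hstack([cv2.resize(c["image"][150:340,160:350],(380,380)),cv2.resize(q,(380,380),interpolation=3)]))
st=manip.state();print(st["eef_pos"],st["wrist_force"])
E
```

```text
[0.65837959 0.00690623 0.09431102] [-10.32442511   2.0328027   24.90493264]
```

View pics/w7.png

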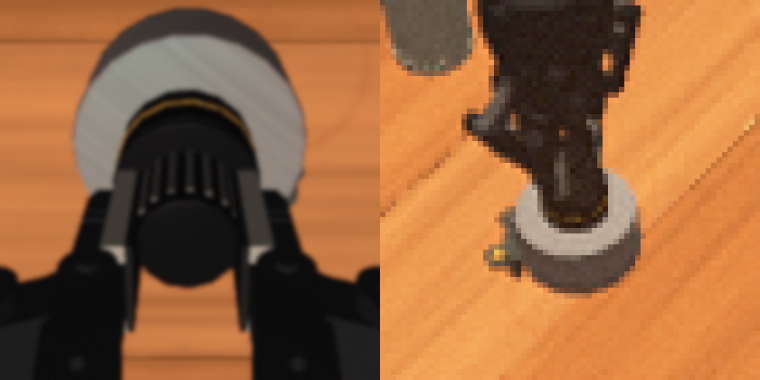

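The cap's rim sits flush on the canister's flat top (left crop, (190,100)), and the canister is in the dock (right crop, (580,240)). Handing in.

```bash
python3 -c "
from cell import manip
print(manip.sign_off())"
```

```text
the job is handed in; nothing more can be done
None
```

The canister is docked against the wall and the black cap is snapped on and fully home, still held down with about 25 N; I handed the job in at about 17 s on the clock, and it returned no verdict.

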